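# Stand up the tipped bottle and clamp the row on the shaker

### The arm

A 6-joint arm with a two-finger parallel gripper is mounted at the origin on the work surface. World frame = base frame: x ahead of the robot, y to its left, z up, the work surface at z = 0. Lengths are in m, angles in rad, forces in N, time in s.
With the tool pointing down it reaches from about 0.15 to 0.775 m from the base axis. Payload 6.1 kg.
Tool frame: the origin (TCP) lies midway between the tips of the shut fingers; the grasp point (between the pads) lies 19 mm behind it; z points along the fingers, y is the direction in which the jaws open and shut (so a half turn about z gives the same grasp; the last joint's range is limited). The gripper opens to 85 mm and grips with 20 to 120 N. Pads are 22 mm wide; open, the fingers measure 114 mm over their backs; the gripper's body (76 mm by 85 mm) begins 54 mm behind the grasp point. The pads swing forward as they close: fully open they stand 13 mm farther back than shut.
Start: joints at [0, 0.126, -0.04, 1.405, 0, 1.571], TCP at [0.525, -0, 0.231] pointing down, gripper open.
Joint ranges: [-2.72, 2.72], [-0.95, 1.95], [-1.27, 1.35], [-1.78, 2.02], [-1.46, 1.47], [-3.14, 3.14]. Speed limits (rad/s): [2.39, 2.39, 3.01, 3.14, 3.14, 3.14].

### API

Orientations are given as a 3x3 rotation matrix whose columns are the frame's x, y, z axes.
In Python, from station import sensors, vision, job gives the robot as it stands. The module is installed in compiled form; this text tells all that it offers.
- The arm moves only by the tool carry_out, never from a script. Its argument "plan" is a list that holds one entry, the list of rows, each a list of 7 numbers: the opening, from 0 (shut) to 1 (fully open), then the shift along the tool's x, y, z in m, then the turn, a rotation vector about the tool's x, y, z in degrees. A call has 1 to 5 rows; each row shifts and turns the commanded pose from where the row before left it, along the tool's axes as they then stand; what a row does not reach is not made up. A row lasts 1/8 s, in which the tool goes at most 62.5 mm and 10.7 degrees, less where a joint would pass 70% of its speed; a pose out of reach is approached as far as the arm can. A call with a gripper value outside its range is refused whole. The fingers move at their own pace and stop on an object; "squeeze" is the grip in N (left out, the last holds). Time passes only in rows, so rows that do not move let the fingers close. It gives the time, the measured TCP pose, the force and the opening at its end, in the units of the state.
- sensors.state(): the state, without advancing time (a new reading comes with each control period).
- vision.capture(name): name is "scene" or "side" or "wrist"; returns a dict with "pixels" (420x560x3 uint8, red, green, blue), "depth" (420x560 float32, m along the optical axis (not along the pixel's ray), 0 where there is no reading), "intrinsics" (3x3 intrinsics, pixels), "D" ([k1, k2, p1, p2, k3] as OpenCV has them; the pictures are not rectified), "extrinsics" (4x4, takes a point from camera to world coordinates). Camera axes: x right, y up, looking along -z (the intrinsics and any distortion apply to the point x, -y, -z); pixel columns grow to the right and rows downward; lengths in m; the calibration is good to about 2 mm. A picture is of the moment at which its call begins.
- job.hand_in(): hands the job in, once; it reports no verdict.
The state is a dict: "t": time; "joint_pos": joint angles; "qd": joint speeds; "joint_torque": joint torques, N m; "tcp_pos": TCP position; "ee_rot": TCP orientation; "contact_force": force on the tool from outside, world axes, zero at the start; "torque": the same for the moment, N m; "finger_gap": opening from 0.0 (shut) to 1.0 (fully open).
Only numpy, scipy, OpenCV 4.12 (cv2) and the standard library are available. Lean on these libraries where they do the work, as an engineer would, in place of code of your own. Each camera call takes 0.05 s, during which the arm holds its last target.

### The job

One of the three bottles in the lane on the shaker has tipped over and leans on its neighbour. First stand it upright on the platform between its two neighbours and let it stand by itself; then slide the jaw up until the three bottles are held close together against the end plate with no play left, and lock the jaw by turning its T-handle clockwise as far as it goes. Keep the other bottles standing and leave the things on the bench alone.

Things in the scene. Friction and masses are not known exactly. Their poses are not given: they have to be found in the camera images.
- shaker: Orbital shaker, switched off, fixed on the bench: white housing 290 x 400 mm, aluminium platform 240 x 450 mm on top. Origin: centre of its underside; z up; platform surface 100 mm above the origin. The bottle lane runs along its y axis on the platform's centre line (x = 0): fixed end plate at the +y end, sliding jaw at the -y side.
- lane (a point): Middle of the lane on the platform surface, axes of the shaker (lane along y). Two round steel guide rods, 10 mm thick, run along the lane at x = -36 and +36 mm, 50 mm above the platform (62 mm clear between them), from y = -215 to +215 mm; their end posts reach 60 mm above the platform.
- end_face (a point): Centre of the rubber face of the fixed end plate, 33 mm above the platform; the face looks to the shaker's -y, top of the plate 62 mm above the platform. The axes are the shaker's.
- bottle_tipped_mid (a point): Centre (half-way up) of the tipped bottle. All 3 bottles are alike: closed, off-white, round; body 54 mm dia. to 92 mm, shoulder to 104 mm, dark cap 40 mm dia. from 104 to 134 mm (top); 0.15 to 0.26 kg. z points from foot to cap; the roll about z is arbitrary. Starts leaning some 40 degrees along the lane to the shaker's +y, foot edge on the platform, cap on bottle_end.
- bottle_end_mid (a point): Centre (half-way up, 67 mm above the platform) of the upright bottle next to the end plate, on which the tipped bottle leans. z points up to the cap.
- bottle_jaw_mid (a point): Centre (half-way up, 67 mm above the platform) of the upright bottle on the jaw's side of the tipped bottle. z points up to the cap. About 140 mm of platform is free between the bodies of the two upright bottles.
- jaw (a joint): Sliding jaw on the guide rods: aluminium cross plate 96 mm wide and 76 mm long, top 68 mm above the platform, rubber-faced plate in front. In m, grows as it slides to the shaker's +y towards the bottles; 0 = fully back (starts 0 to 0.02); at 0.138 its face is 162 mm (3 bottle diameters) from the end plate's face. Slides with about 2 N when unlocked; can be slid by its T-handle.
- jaw_face (a point): Centre of the jaw's rubber face that presses on the bottles, 33 mm above the platform. It looks to the shaker's +y; the axes are the shaker's.
- knob (a joint): Clamp T-handle on top of the jaw. In rad: 0 loose, grows clockwise as seen from above to the stop at 1.35 (fully tight). Starts 0 to 0.3. Takes about 0.08 N m, 0.13 near the stop. From about 1.1 on it clamps the jaw to the rods, so that it no longer slides.
- knob_grip (a point): Centre of the T-handle, a black bar 66 mm long, 14 mm thick, 24 mm high, 94 mm above the platform, 50 mm behind the jaw's face. z up; the axes turn with the handle; the bar lies 0.65 rad counter-clockwise (about z) from this point's y axis: at joint value 0.65 it lies along the lane. It sits on a 12 mm stud, 14 mm above the jaw's cross plate.
- tip_box: Bystander: closed pipette-tip box, grey with a pale lid, 85 x 125 x 75 mm, on the bench. Origin at the centre of its underside.
- beaker: Bystander: empty glass beaker, 86 mm diameter, 110 mm tall, on the bench. Origin at the centre of its underside.
Not all that is in view belongs to the job. What is shaped like the part that bears bottle_tipped_mid but purple is not meant.

How it is judged:
On the way, in this order (a step that is already met when the one before it is completed fails the run):
1. the tipped bottle stands upright by itself on the platform between its neighbours, let go, before the jaw has been slid up (angle between bottle_tipped_mid's own z axis and vertical below 0.06 rad and z of bottle_tipped_mid in the frame of shaker between 0.163 and 0.171 m and contact force between bottle_tipped and the fingers below 0.1 N and value of joint jaw below 0.09 m), for 0.3 s.
2. the jaw is slid up to the row, at most 4 mm of play left (value of joint jaw above 0.134 m), for 0.1 s.
3. the T-handle is turned tight (value of joint knob above 1.2 rad), for 0.1 s.
At the end, for the whole second after the job is handed in: All three bottles stand on the platform, upright within 3.4 degrees, the once tipped one in the middle, 10 mm from the lane's centre line at most and no gap in the row over 5 mm; jaw above 0.134 m (4 mm of play at most); T-handle above 1.2 rad; bottles let go and at rest (value of joint jaw between 0.134 and 0.145 m and value of joint knob above 1.2 rad and angle between each of bottle_tipped_mid, bottle_end_mid, bottle_jaw_mid's own z axis and vertical below 0.06 rad and horizontal distance between bottle_tipped_mid and bottle_end_mid below 0.059 m and horizontal distance between bottle_tipped_mid and bottle_jaw_mid below 0.059 m and y of bottle_end_mid in the frame of end_face above -0.032 m and y of bottle_jaw_mid in the frame of jaw_face below 0.032 m and x of bottle_tipped_mid in the frame of shaker between -0.01 and 0.01 m and z of bottle_tipped_mid in the frame of shaker between 0.163 and 0.171 m and z of bottle_end_mid in the frame of shaker between 0.163 and 0.171 m and z of bottle_jaw_mid in the frame of shaker between 0.163 and 0.171 m and linear speed of each of bottle_tipped, bottle_end, bottle_jaw below 0.02 m/s); the robot touches nothing.
It fails at once if a neighbouring bottle is knocked over (more than 30 degrees) (angle between any of bottle_end_mid, bottle_jaw_mid's own z axis and vertical above 0.52 rad).
It fails at once if a thing on the bench is moved by more than 20 mm (distance of any of tip_box, beaker from where it was at the start of the episode above 0.02 m).
It also fails if it takes over 51 s, if anything falls off the work surface, if the arm or the gripper's body presses on something with over 40 N, if the wrist force passes 120 N, or if a joint passes its speed limit or range.

## Working session

There is one attempt and no reset: what is moved stays moved. The work goes in short steps, Python scripts to look and compute and a tool call to move; the robot and the scene stay as the last step left them, time stands still between calls to the robot, and variables do not carry over. Pictures are saved under pics/ and viewed, and the job is handed in when it is done.

Besides the shell and the picture viewer there is one more tool, called after "Emit:" as name(argument=value, ...), one argument or row to a line, values as JSON. carry_out: Moves the arm, as the interface text tells. Its arguments: {"type":"object","properties":{"plan":{"type":"array"},"squeeze":{"type":"number"}},"required":["plan"]}

```bash
mkdir -p pics; cat > h.py <<'E'
import numpy as np, cv2
from station import sensors, vision, job
def cap(n,f):
    c=vision.capture(n); cv2.imwrite('pics/'+f,cv2.cvtColor(c['pixels'],cv2.COLOR_RGB2BGR)); np.savez('/tmp/'+n+'.npz',**c); return c
def cloud(c):
    h,w=c['depth'].shape
    u,v=np.meshgrid(np.arange(w),np.arange(h))
    p=cv2.undistortPoints(np.stack([u,v],-1).reshape(-1,1,2).astype(np.float64),c['intrinsics'],c['D']).reshape(h,w,2)
    d=c['depth']
    P=np.stack([p[...,0]*d,-p[...,1]*d,-d],-1)
    T=c['extrinsics']
    W=P@T[:3,:3].T+T[:3,3]
    W[d==0]=np.nan
    return W
E
python3 - <<'E'
from h import *
for n in ['scene','side','wrist']:
    c=cap(n,n+'0.png'); print(n,c['extrinsics'].round(3).tolist())
s=sensors.state(); print(s)
E
```

```text
scene [[0.635, -0.649, 0.42, 0.903], [0.773, 0.54, -0.333, -0.314], [-0.011, 0.536, 0.844, 0.982], [0.0, 0.0, 0.0, 1.0]]
side [[-0.973, 0.157, -0.169, 0.31], [-0.231, -0.716, 0.659, 0.772], [-0.017, 0.68, 0.733, 1.026], [0.0, 0.0, 0.0, 1.0]]
wrist [[1.0, 0.0, 0.003, 0.524], [-0.001, 0.949, 0.315, 0.079], [-0.003, -0.315, 0.949, 0.374], [0.0, 0.0, 0.0, 1.0]]
{'t': 0.15, 'joint_pos': array([-1.29843046e-05,  1.26269425e-01, -4.03313380e-02,  1.40538181e+00,
       -6.54687603e-06,  1.57077437e+00]), 'qd': array([ 0.00115745,  0.00011533,  0.00207764,  0.00064065, -0.00171203,
        0.00049233]), 'joint_torque': array([-6.60388159e-04, -4.36274636e+01,  3.53150582e+01,  1.35390865e-02,
        2.80258462e-06, -9.74541621e-07]), 'tcp_pos': array([ 5.24711903e-01, -8.74762105e-06,  2.30713119e-01]), 'ee_rot': array([[-8.97804719e-06,  9.99999296e-01, -1.18624696e-03],
       [ 1.00000000e+00,  8.97030556e-06, -6.53147344e-06],
       [-6.52082784e-06, -1.18624702e-03, -9.99999296e-01]]), 'contact_force': array([-0.30656104,  0.70659921, -0.68429942]), 'torque': array([0.00559904, 0.02098809, 0.02892297]), 'finger_gap': 0.9979036313555278}
```

View pics/scene0.png

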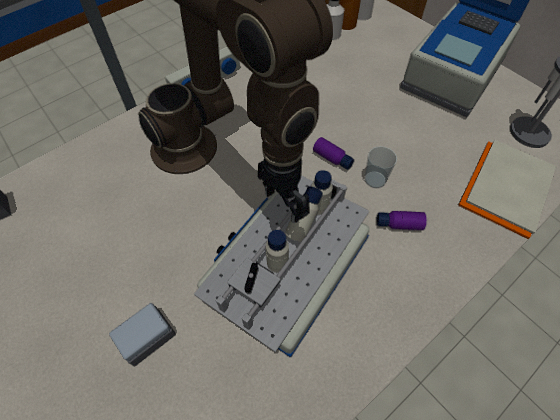

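View pics/side0.png

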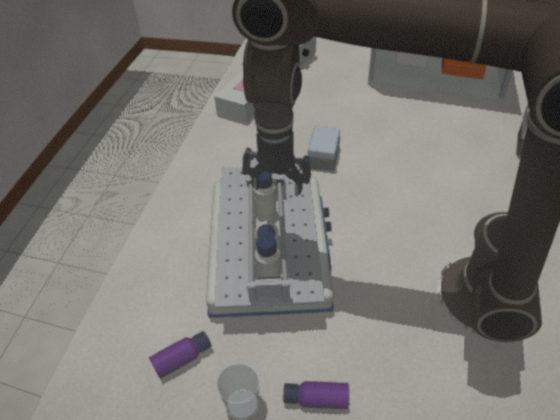

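View pics/wrist0.png

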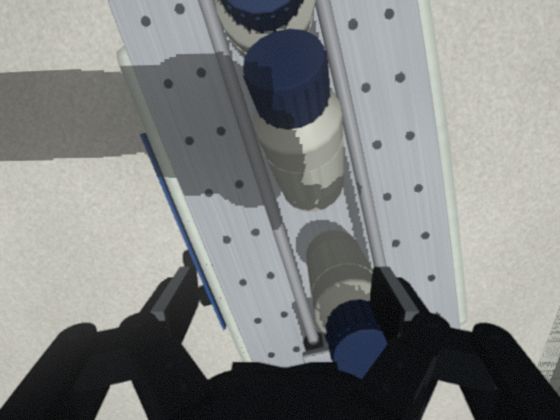

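Candidates for the tipped bottle, in scene pixels: off-white upright at (323,180) next to the end plate, off-white leaning at (310,200), and off-white upright at (277,243) by the jaw. Two purple bottles lie on the bench at (333,152) and (402,220), and those are excluded. I choose the leaning one, which shows at (295,110) in the wrist view.

```bash
python3 - <<'E'
from h import *
C={n:dict(np.load('/tmp/'+n+'.npz')) for n in ['scene','side','wrist']}
W={n:cloud(C[n]) for n in C}
for n in C:
    P=W[n].reshape(-1,3); m=(np.abs(P[:,2]-0.1)<0.004)
    Q=P[m]; Q=Q[(np.abs(Q[:,0]-.52)<.25)&(np.abs(Q[:,1])<.4)]
    r=cv2.minAreaRect(Q[:,:2].astype(np.float32)); print(n,len(Q),np.median(Q[:,2]),r)
# caps (blue dark)
for n in C:
    px=C[n]['pixels'].astype(int); w=W[n]
    m=(px[...,2]>px[...,0]+15)&(w[...,2]>0.17)&(w[...,2]<0.26)&(np.abs(w[...,0]-.52)<.25)&(np.abs(w[...,1])<.3)
    k,l,st,ce=cv2.connectedComponentsWithStats(m.astype(np.uint8))
    for i in range(1,k):
        if st[i,4]>40:
            q=w[l==i]; print(n,st[i],ce[i].round(),q.mean(0).round(3),q.min(0).round(3),q.max(0).round(3))
s=C['scene']['pixels'][150:330,190:380]
s=cv2.resize(s,None,fx=3.1,fy=3.1,interpolation=cv2.INTER_CUBIC); cv2.imwrite('pics/crop1.png',s[...,::-1])
E
```

```text
scene 9789 0.10061028655958248 ((0.5328006744384766, 0.08037331700325012), (0.24208316206932068, 0.6484195590019226), 15.892757415771484)
side 6683 0.09781220713305716 ((0.5322356820106506, 0.07960909605026245), (0.24012215435504913, 0.6430848836898804), 16.252260208129883)
wrist 56408 0.10114205986817246 ((0.5505771636962891, 0.006556868553161621), (0.24040770530700684, 0.39908596873283386), 16.053787231445312)
scene [305 171  26  33 408] [318. 186.] [0.526 0.114 0.226] [0.496 0.074 0.202] [0.549 0.158 0.238]
scene [268 230  18  20 279] [277. 239.] [ 0.577 -0.059  0.232] [ 0.556 -0.078  0.213] [ 0.595 -0.038  0.238]
side [259 171  12   9  76] [265. 176.] [ 0.566 -0.05   0.231] [ 0.554 -0.068  0.227] [ 0.579 -0.035  0.234]
side [257 225  18  24 338] [265. 237.] [0.518 0.127 0.227] [0.495 0.092 0.208] [0.541 0.161 0.235]
wrist [225   0  68  25 939] [260.   8.] [0.514 0.119 0.233] [0.499 0.115 0.209] [0.527 0.123 0.237]
wrist [ 244   29   85   99 5837] [291.  73.] [0.527 0.096 0.221] [0.504 0.07  0.203] [0.547 0.117 0.233]
wrist [ 327  301   60   78 2842] [356. 340.] [ 0.566 -0.05   0.231] [ 0.551 -0.076  0.207] [ 0.583 -0.037  0.237]
```

View pics/crop1.png

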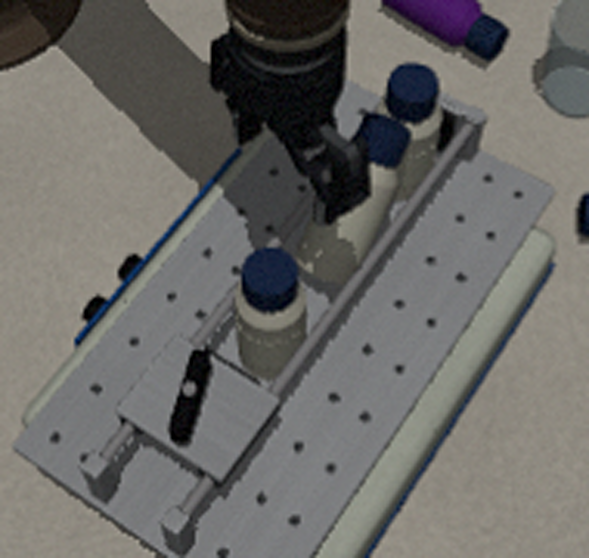

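```bash
python3 - <<'E'
from h import *
C={n:dict(np.load('/tmp/'+n+'.npz')) for n in ['scene','side','wrist']}
W={n:cloud(C[n]) for n in C}
for n in C:
    P=W[n].reshape(-1,3); px=C[n]['pixels'].reshape(-1,3).astype(int)
    m=(np.abs(P[:,2]-0.1)<0.005)&(np.abs(P[:,0]-.55)<.25)&(np.abs(P[:,1]-0.02)<.25)
    Q=P[m]
    # iterative robust rect: keep inside 
    best=None
    for a in np.radians(np.arange(12,20,.1)):
        u=Q[:,0]*np.cos(a)+Q[:,1]*np.sin(a)
        w=np.percentile(u,99)-np.percentile(u,1)
        if best is None or w<best[0]: best=(w,a)
    a=best[1]; R=np.array([[np.cos(a),-np.sin(a)],[np.sin(a),np.cos(a)]])
    L=Q[:,:2]@R; h,e=np.histogram(L[:,1],bins=np.arange(-.3,.4,.01))
    print(n,np.degrees(a),'u',np.percentile(L[:,0],[.3,50,99.7]).round(4)); print([(round(b,2),k) for b,k in zip(e,h)])
a=np.radians(16.0); R=np.array([[np.cos(a),-np.sin(a)],[np.sin(a),np.cos(a)]])
for n in C:
    P=W[n].reshape(-1,3); L=np.c_[P[:,:2]@R,P[:,2]]
    m=(L[:,2]>.115)&(L[:,2]<.27)&(L[:,0]>.4)&(L[:,0]<.7)&(L[:,1]>-.4)&(L[:,1]<.2); L=L[m]
    r=L[(L[:,2]>.148)&(L[:,2]<.158)]
    h,e=np.histogram(r[:,0],bins=np.arange(.44,.66,.004)); print(n,'rods u',[(round(b,3),k) for b,k in zip(e,h) if k>3])
    j=L[(L[:,2]>.164)&(L[:,2]<.172)]; h,e=np.histogram(j[:,1],bins=np.arange(-.4,.2,.01)); print('z168 v',[(round(b,2),k) for b,k in zip(e,h) if k>3])
E
```

```text
scene 16.099999999999987 u [0.4151 0.5836 0.6541]
[(np.float64(-0.3), np.int64(219)), (np.float64(-0.29), np.int64(212)), (np.float64(-0.28), np.int64(214)), (np.float64(-0.27), np.int64(202)), (np.float64(-0.26), np.int64(209)), (np.float64(-0.25), np.int64(227)), (np.float64(-0.24), np.int64(287)), (np.float64(-0.23), np.int64(261)), (np.float64(-0.22), np.int64(240)), (np.float64(-0.21), np.int64(231)), (np.float64(-0.2), np.int64(215)), (np.float64(-0.19), np.int64(220)), (np.float64(-0.18), np.int64(227)), (np.float64(-0.17), np.int64(217)), (np.float64(-0.16), np.int64(231)), (np.float64(-0.15), np.int64(243)), (np.float64(-0.14), np.int64(241)), (np.float64(-0.13), np.int64(221)), (np.float64(-0.12), np.int64(210)), (np.float64(-0.11), np.int64(206)), (np.float64(-0.1), np.int64(193)), (np.float64(-0.09), np.int64(197)), (np.float64(-0.08), np.int64(188)), (np.float64(-0.07), np.int64(192)), (np.float64(-0.06), np.int64(170)), (np.float64(-0.05), np.int64(150)), (np.float64(-0.04), np.int64(141)), (np.float64(-0.03), np.int64(121)), (np.float64(-0.02), np.int64(108)), (np.floa
[... 9333 characters left out ...]
32), np.int64(65)), (np.float64(0.536), np.int64(60)), (np.float64(0.54), np.int64(54)), (np.float64(0.544), np.int64(55)), (np.float64(0.548), np.int64(57)), (np.float64(0.552), np.int64(50)), (np.float64(0.556), np.int64(12)), (np.float64(0.56), np.int64(960)), (np.float64(0.564), np.int64(1620)), (np.float64(0.568), np.int64(1267)), (np.float64(0.572), np.int64(22))]
z168 v [(np.float64(-0.28), np.int64(154)), (np.float64(-0.27), np.int64(198)), (np.float64(-0.21), np.int64(29)), (np.float64(-0.2), np.int64(148)), (np.float64(-0.19), np.int64(183)), (np.float64(-0.13), np.int64(281)), (np.float64(-0.12), np.int64(128)), (np.float64(-0.11), np.int64(44)), (np.float64(-0.03), np.int64(32))]
```

```bash
cat > fit.py <<'E'
from h import *
from scipy.optimize import least_squares
def rods(W):
    P=W.reshape(-1,3); out=[]
    a=np.radians(16.2)
    for k in range(3):
        R=np.array([[np.cos(a),-np.sin(a)],[np.sin(a),np.cos(a)]])
        L=P[:,:2]@R; z=P[:,2]
        res=[]
        for u0 in (.495,.567):
            m=(np.abs(L[:,0]-u0)<.010)&(z>.150)&(z<.160)&(L[:,1]>-.38)&(L[:,1]<.05)
            q=L[m]; f=np.polyfit(q[:,1],q[:,0],1); 
            for _ in range(5):
                r=np.abs(q[:,0]-np.polyval(f,q[:,1])); q2=q[r<.006]; f=np.polyfit(q2[:,1],q2[:,0],1)
            res.append((f[0],np.polyval(f,-.15),len(q2)))
        a-=np.mean([r[0] for r in res])
    return np.degrees(a),res
def upright(W,L0,a):
    # cap circle fit radius 20
    pass
E
python3 - <<'E'
from fit import *
C={n:dict(np.load('/tmp/'+n+'.npz')) for n in ['scene','side','wrist']}
a=np.radians(16.3); R=np.array([[np.cos(a),-np.sin(a)],[np.sin(a),np.cos(a)]])
for n in C:
    W=cloud(C[n]); print(n,rods(W))
    P=W.reshape(-1,3); L=np.c_[P[:,:2]@R,P[:,2]]
    # handle: dark, z .18-.21
    px=C[n]['pixels'].reshape(-1,3).astype(int)
    def upr(v0,name):
        m=(L[:,2]>.228)&(L[:,2]<.242)&(np.abs(L[:,1]-v0)<.03)&(np.abs(L[:,0]-.53)<.035)&(px[:,2]>px[:,0]+8)
        q=L[m]
        if len(q)<20: return
        r=cv2.minEnclosingCircle(q[:,:2].astype(np.float32)); print('  ',name,len(q),r,np.median(q[:,2]))
    upr(-.217,'jawcap'); upr(-.008,'endcap')
    m=(L[:,2]>.190)&(L[:,2]<.22)&(np.abs(L[:,0]-.53)<.06)&(L[:,1]<-.255)&(L[:,1]>-.37)&(px.max(1)<70)
    q=L[m]
    if len(q)>20:
        r=cv2.minAreaRect(q[:,:2].astype(np.float32)); print('  handle',len(q),r,q[:,2].max(),q.mean(0))
    m=(L[:,2]>.163)&(L[:,2]<.174)&(np.abs(L[:,0]-.53)<.06)&(L[:,1]<-.255)&(L[:,1]>-.37)
    q=L[m]
    if len(q)>20: print('  plate v',np.percentile(q[:,1],[1,99]),'u',np.percentile(q[:,0],[1,99]),np.median(q[:,2]))
    for lo,hi in((-.05,.05),):
        m=(L[:,2]>.157)&(L[:,2]<.166)&(np.abs(L[:,0]-.53)<.05)&(L[:,1]>.0)&(L[:,1]<.08)
        q=L[m]
        if len(q)>20: print('  endplate v',np.percentile(q[:,1],[1,50,99]),np.median(q[:,2]))
E
```

```text
scene (np.float64(16.07986769266149), [(np.float64(-0.0004885873871085621), np.float64(0.4984135470112855), 248), (np.float64(0.0004885086174439019), np.float64(0.5706268960947162), 505)])
   jawcap 241 ((0.5356836915016174, -0.21624775230884552), 0.02058793604373932) 0.23431569986305079
   endcap 189 ((0.5337115526199341, -0.012218796648085117), 0.021391617134213448) 0.23445578265544542
  handle 191 ((0.5331330895423889, -0.3129957616329193), (0.014287448488175869, 0.06592149287462234), 20.45747184753418) 0.2095138250433588 [ 0.53513391 -0.31462885  0.20405993]
  plate v [-0.34342781 -0.26971495] u [0.48595201 0.580399  ] 0.16833598502933877
  endplate v [0.02140425 0.03587149 0.04675916] 0.16113050556354158
side (np.float64(16.15859918967212), [(np.float64(0.0010452138315949374), np.float64(0.4971283164650445), 354), (np.float64(-0.0011056147886520267), np.float64(0.5691347612854901), 347)])
   jawcap 88 ((0.5311921834945679, -0.2077523171901703), 0.017740916460752487) 0.23104428045176073
   endcap 240 ((0.5322286486625671, -0.009837695397436619), 0.0209736879914999) 0.23134044722607605
  plate v [-0.33851254 -0.26446237] u [0.48514772 0.5804393 ] 0.16510810832684186
  endplate v [0.00388942 0.03947232 0.0510656 ] 0.15892844222795188
wrist (np.float64(16.02204713347422), [(np.float64(-0.0017929059147597016), np.float64(0.49593699732240115), 4808), (np.float64(0.001792928777558101), np.float64(0.5663900670208881), 3864)])
   jawcap 2241 ((0.5310647487640381, -0.21350952982902527), 0.019959114491939545) 0.23490485550331494
   endcap 1060 ((0.5277920961380005, -0.025610115379095078), 0.01600761152803898) 0.23463267293382695
  plate v [-0.28084417 -0.26839431] u [0.48238484 0.50579475] 0.1685578478935392
```

```bash
cat >> fit.py <<'E'
A=np.radians(16.08); RL=np.array([[np.cos(A),-np.sin(A)],[np.sin(A),np.cos(A)]])
def lane(P): P=P.reshape(-1,3); return np.c_[P[:,:2]@RL,P[:,2]]
def prof(s): # radius profile
    return np.interp(s,[0,.092,.104,.1041,.134],[.027,.027,.020,.020,.020])
def sdf(x,L):
    f=x[:3]; d=np.array([x[3],x[4],1]);d/=np.linalg.norm(d)
    q=L-f; s=q@d; r=np.linalg.norm(q-np.outer(s,d),axis=1)
    side=np.abs(r-prof(np.clip(s,0,.134)))
    top=np.hypot(s-.134,np.clip(r-.02,0,None))
    return np.minimum(side+np.clip(s-.134,0,None)+np.clip(-s,0,None),top)
def fitb(L,x0,tol=.01):
    x=np.array(x0,float)
    for t in (.02,.012,tol,tol*.7,tol*.7):
        q=L[sdf(x,L)<t]
        r=least_squares(lambda x:sdf(x,q),x,loss='soft_l1',f_scale=.002); x=r.x
    return x,len(q),np.median(sdf(x,q))
E
python3 - <<'E'
from fit import *
C={n:dict(np.load('/tmp/'+n+'.npz')) for n in ['scene','side','wrist']}
for n in C:
    L=lane(cloud(C[n])); L=L[(L[:,2]>.107)&(L[:,2]<.25)&(np.abs(L[:,0]-.532)<.029)&(L[:,1]>-.26)&(L[:,1]<.03)]
    if len(L)>4000: L=L[::len(L)//4000]
    for name,x0 in (('tip',[.532,-.13,.117,0,.84]),('jaw',[.532,-.215,.1,0,0]),('end',[.532,-.012,.1,0,0])):
        x,k,e=fitb(L,x0); print(n,name,x.round(4),'tilt',np.degrees(np.arctan(np.hypot(x[3],x[4]))).round(1),k,e.round(4))
E
```

```text
scene tip [ 0.5335 -0.1328  0.1177 -0.0073  0.8792] tilt 41.3 813 0.0008
scene jaw [ 0.5355 -0.2134  0.1002 -0.0017  0.008 ] tilt 0.5 728 0.0007
scene end [ 5.332e-01 -1.060e-02  1.006e-01  1.000e-04  6.200e-03] tilt 0.4 539 0.0007
side tip [ 0.5325 -0.1308  0.114   0.0106  0.8789] tilt 41.3 305 0.0009
side jaw [ 0.5352 -0.211   0.0967  0.0032 -0.0059] tilt 0.4 822 0.001
side end [ 0.5333 -0.0085  0.0972 -0.0027 -0.0007] tilt 0.2 970 0.0008
wrist tip [ 0.5308 -0.1345  0.1182  0.0012  0.8848] tilt 41.5 2317 0.0004
wrist jaw [ 0.5332 -0.2149  0.1008 -0.0006  0.0016] tilt 0.1 1263 0.0004
wrist end [ 0.531   0.0367  0.1181  0.0134 -0.6005] tilt 31.0 973 0.0022
```

```bash
cat > mv.py <<'E'
from fit import *
from scipy.spatial.transform import Rotation as Ro, Slerp
def pose(u,v,z,yaw=0,tilt=0,back=0):
    """lane coords of grasp pt; tool x=lane v, y=lane u; yaw deg CCW world extra; tilt deg: body toward +v; TCP = g + z*back"""
    xy=RL@np.array([u,v])
    B=np.array([[-np.sin(A),np.cos(A),0],[np.cos(A),np.sin(A),0],[0,0,-1]]).T
    R=Ro.from_matrix(Ro.from_euler('z',yaw,degrees=True).as_matrix()@B@Ro.from_euler('y',-tilt,degrees=True).as_matrix())
    p=np.array([xy[0],xy[1],z])+R.as_matrix()[:,2]*back
    return p,R
def rows(p0,R0,p1,R1,n,g):
    s=Slerp([0,1],Ro.concatenate([R0,R1])); P=[p0];Q=[R0]
    for k in range(1,n+1):
        P.append(p0+(p1-p0)*k/n); Q.append(s(k/n))
    for k in range(n):
        d=Q[k].inv().apply(P[k+1]-P[k]); w=(Q[k].inv()*Q[k+1]).as_rotvec(degrees=True)
        print([g]+[round(float(x),4) for x in d]+[round(float(x),2) for x in w])
def cur():
    s=sensors.state(); return s['tcp_pos'],Ro.from_matrix(s['ee_rot'])
def report():
    s=sensors.state(); p,R=cur(); l=RL.T@p[:2]
    print('t',s['t'],'lane tcp',l.round(4),p[2].round(4),'axes',[(np.r_[RL.T@c[:2],c[2]]).round(3).tolist() for c in R.as_matrix().T],'F',s['contact_force'].round(1),'gap',round(s['finger_gap'],3),'q',s['joint_pos'].round(2))
E
python3 - <<'E'
from mv import *
p,R=cur(); p1,R1=pose(.5325,-.0545,.207,0,20,-48); 
p1,R1=pose(.5325,-.0545,.207,0,20,-.048)
print(p1); rows(p,R,p1,R1,5,1)
p2,R2=pose(.5325,-.0545,.207,0,20,.022); print(); rows(p1,R1,p2,R2,5,1)
E
```

```text
[0.52221463 0.11089839 0.25210525]
[1, 0.0222, -0.0005, -0.0043, -0.57, -3.98, -3.18]
[1, 0.0218, 0.0008, -0.0058, -0.57, -3.98, -3.18]
[1, 0.0213, 0.002, -0.0073, -0.57, -3.98, -3.18]
[1, 0.0206, 0.0033, -0.0087, -0.57, -3.98, -3.18]
[1, 0.0197, 0.0045, -0.0101, -0.57, -3.98, -3.18]

[1, -0.0, 0.0, 0.014, 0.0, 0.0, 0.0]
[1, -0.0, 0.0, 0.014, 0.0, 0.0, 0.0]
[1, 0.0, -0.0, 0.014, 0.0, 0.0, 0.0]
[1, -0.0, 0.0, 0.014, 0.0, 0.0, 0.0]
[1, -0.0, 0.0, 0.014, 0.0, 0.0, 0.0]
```

Emit:
carry_out(
  plan=[
    [[1,0.0222,-0.0005,-0.0043,-0.57,-3.98,-3.18],[1,0.0218,0.0008,-0.0058,-0.57,-3.98,-3.18],[1,0.0213,0.002,-0.0073,-0.57,-3.98,-3.18],[1,0.0206,0.0033,-0.0087,-0.57,-3.98,-3.18],[1,0.0197,0.0045,-0.0101,-0.57,-3.98,-3.18]],
  ],
  squeeze=40,
)

```text
t: 0.78
tcp_pos: [0.5224, 0.1117, 0.2528]
ee_rot: [[-0.261, 0.96, 0.096], [0.902, 0.279, -0.331], [-0.345, 0.0, -0.939]]
contact_force: [-0.6, 0.6, 0.3]
finger_gap: 1.005
```

```bash
python3 - <<'E'
from mv import *
report(); c=cap('wrist','w1.png'); cap('scene','s1.png'); report()
E
```

```text
t 0.775 lane tcp [ 0.5329 -0.0374] 0.2528 axes [[-0.001, 0.939, -0.345], [1.0, 0.002, 0.0], [0.001, -0.345, -0.939]] F [-0.6  0.6  0.3] gap 1.005 q [ 0.4   0.16  0.01  1.46 -0.35  1.7 ]
t 0.875 lane tcp [ 0.5332 -0.0355] 0.252 axes [[-0.005, 0.939, -0.343], [1.0, 0.005, -0.001], [0.001, -0.343, -0.939]] F [0.3 0.5 0.5] gap 0.997 q [ 0.4   0.16  0.01  1.46 -0.35  1.7 ]
```

View pics/w1.png

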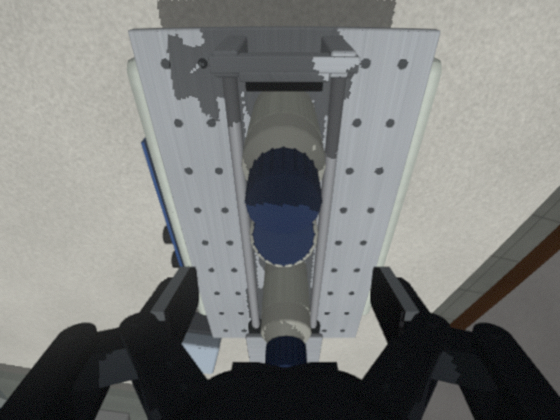

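The wrist view shows the end cap at (283,180) and the tipped bottle's cap at (283,237), centred between the fingers. The jaw-side cap is at (285,350). I descend and grip the tipped cap.

Emit:
carry_out(
  plan=[
    [[1,0,0,0.016,0,0,0],[1,0,0,0.016,0,0,0],[1,0,0,0.016,0,0,0],[1,0,0,0.014,0,0,0],[1,0,0,0.008,0,0,0]],
  ],
)

```text
t: 1.5
tcp_pos: [0.5289, 0.0869, 0.1858]
ee_rot: [[-0.259, 0.961, 0.094], [0.903, 0.276, -0.329], [-0.343, -0.0, -0.939]]
contact_force: [0.0, -0.1, -0.1]
finger_gap: 1.001
```

Emit:
carry_out(
  plan=[
    [[0.3,0,0,0,0,0,0],[0.3,0,0,0,0,0,0],[0.3,0,0,0,0,0,0],[0.3,0,0,0,0,0,0]],
  ],
  squeeze=40,
)

```text
t: 2.0
tcp_pos: [0.5296, 0.0882, 0.1876]
ee_rot: [[-0.26, 0.961, 0.097], [0.903, 0.277, -0.329], [-0.343, 0.002, -0.939]]
contact_force: [-0.1, 0.0, 1.8]
finger_gap: 0.461
```

```bash
python3 - <<'E'
from mv import *
report(); c=cap('wrist','w2.png'); cap('scene','s2.png'); report()
s=cv2.imread('pics/s2.png')[130:300,200:380]; cv2.imwrite('pics/s2c.png',cv2.resize(s,None,fx=3,fy=3,interpolation=2))
E
```

```text
t 2.0 lane tcp [ 0.5333 -0.0619] 0.1876 axes [[0.001, 0.939, -0.343], [1.0, 0.0, 0.002], [0.002, -0.343, -0.939]] F [-0.1  0.   1.8] gap 0.461 q [ 0.35  0.16 -0.14  1.3  -0.35  1.65]
t 2.1 lane tcp [ 0.5333 -0.0619] 0.1875 axes [[0.0, 0.939, -0.343], [1.0, 0.0, 0.002], [0.002, -0.343, -0.939]] F [0.2 1.9 2.6] gap 0.458 q [ 0.35  0.16 -0.14  1.3  -0.35  1.65]
```

View pics/w2.png

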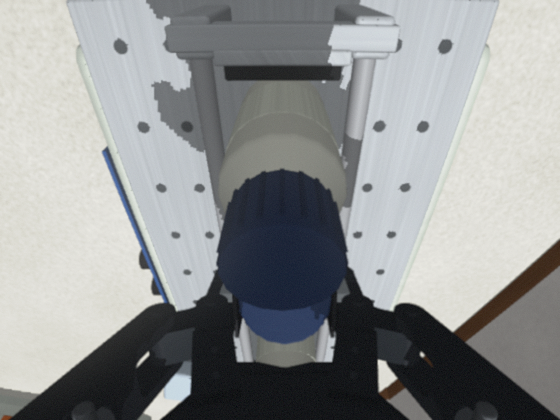

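View pics/s2c.png

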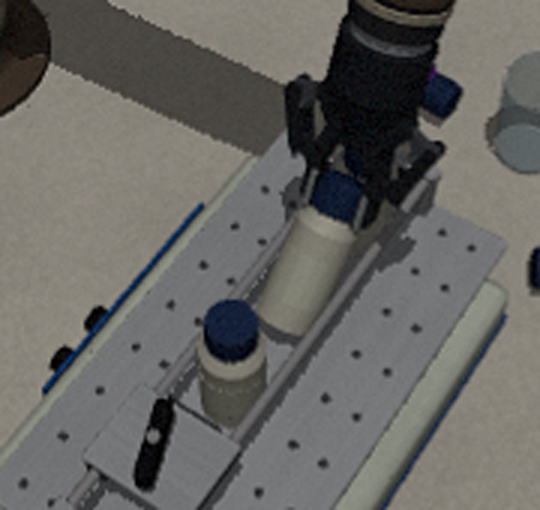

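```bash
python3 - <<'E'
from mv import *
p,R=cur()
# bottle frame relation: rotation axis lane u
th=np.radians(41.4)
f=np.array([*(RL@np.array([.5325,-.1328])),.1177])
p1=p+np.array([*(RL@np.array([0,-.015])),.02]); 
rows(p,R,p1,R,2,.3)
u=np.array([*(RL@np.array([1,0])),0])
# rotate bottle axis from +v to z: about +u? v->z is u x v = z : positive
Rr=Ro.from_rotvec(u*th); R2=Rr*R
ft=np.array([*(RL@np.array([.5325,-.112])),.110])
p2=ft+Rr.apply(p-f)
print(RL.T@p2[:2],p2[2]); rows(p1,R,p2,R2,8,.3)
E
```

```text
[0.3, -0.0105, 0.0, -0.0068, 0.0, 0.0, 0.0]
[0.3, -0.0105, 0.0, -0.0068, 0.0, 0.0, 0.0]
[ 0.53333859 -0.10500485] 0.2092015542438086
[0.3, -0.0034, -0.0, 0.001, 0.0, 5.17, 0.01]
[0.3, -0.0034, 0.0, 0.0007, 0.0, 5.17, 0.01]
[0.3, -0.0035, 0.0, 0.0004, 0.0, 5.17, 0.01]
[0.3, -0.0035, 0.0, 0.0001, 0.0, 5.17, 0.01]
[0.3, -0.0035, 0.0, -0.0003, 0.0, 5.17, 0.01]
[0.3, -0.0035, 0.0, -0.0006, 0.0, 5.17, 0.01]
[0.3, -0.0034, 0.0, -0.0009, 0.0, 5.17, 0.01]
[0.3, -0.0033, 0.0, -0.0012, 0.0, 5.17, 0.01]
```

Emit:
carry_out(
  plan=[
    [[0.3,-0.0105,0,-0.0068,0,0,0],[0.3,-0.0105,0,-0.0068,0,0,0],[0.3,-0.0034,0,0.001,0,5.2,0],[0.3,-0.0034,0,0.0007,0,5.2,0],[0.3,-0.0035,0,0.0004,0,5.2,0]],
  ],
)

```text
t: 2.72
tcp_pos: [0.5364, 0.0627, 0.2083]
ee_rot: [[-0.276, 0.961, 0.022], [0.958, 0.277, -0.071], [-0.075, 0.002, -0.997]]
contact_force: [0.4, -0.2, -1.9]
finger_gap: 0.457
```

Emit:
carry_out(
  plan=[
    [[0.3,-0.0035,0,0.0001,0,5.2,0],[0.3,-0.0035,0,-0.0003,0,5.2,0],[0.3,-0.0035,0,-0.0006,0,5.2,0],[0.3,-0.0034,0,-0.0009,0,5.1,0],[0.3,-0.0033,0,-0.0012,0,5.1,0]],
  ],
)

```text
t: 3.35
tcp_pos: [0.5413, 0.0453, 0.2093]
ee_rot: [[-0.258, 0.961, -0.1], [0.894, 0.276, 0.352], [0.366, 0.002, -0.931]]
contact_force: [0.7, 0.2, -2.1]
finger_gap: 0.459
```

```bash
cat > look.py <<'E'
from mv import *
import sys
def look(tag,x0s):
    for n in ['scene','side']:
        c=cap(n,n[0]+tag+'.png')
        L=lane(cloud(c)); px=c['pixels'].reshape(-1,3).astype(int)
        # remove black gripper pixels (dark & not blue)
        keep=(px.max(1)>75)|(px[:,2]>px[:,0]+12)
        L=L[keep&(L[:,2]>.105)&(L[:,2]<.27)&(np.abs(L[:,0]-.532)<.0295)&(L[:,1]>-.26)&(L[:,1]<.03)]
        for name,x0 in x0s.items():
            x,k,e=fitb(L,x0,.008); print(n,name,x.round(4),'tilt v',np.degrees(np.arctan(x[4])).round(1),'u',np.degrees(np.arctan(x[3])).round(1),k,e.round(4))
E
python3 - <<'E'
from look import *
report(); look('3',{'tip':[.532,-.112,.11,0,0],'jaw':[.532,-.2135,.1,0,0],'end':[.532,-.01,.1,0,0]}); cap('wrist','w3.png'); report()
s=cv2.imread('pics/s3.png')[130:300,200:380]; cv2.imwrite('pics/s3c.png',cv2.resize(s,None,fx=3,fy=3,interpolation=2))
s=cv2.imread('pics/s3.png')
E
```

```text
t 3.35 lane tcp [ 0.5327 -0.1064] 0.2093 axes [[0.0, 0.931, 0.366], [1.0, -0.001, 0.002], [0.002, 0.366, -0.931]] F [ 0.7  0.2 -2.1] gap 0.459 q [-0.1   0.26  0.03  1.48  0.35  1.16]
scene tip [ 0.5332 -0.1137  0.1079  0.0052  0.0037] tilt v 0.2 u 0.3 138 0.0007
scene jaw [ 0.5357 -0.2132  0.1002 -0.0036  0.0042] tilt v 0.2 u -0.2 651 0.0007
scene end [ 0.5336 -0.0107  0.1004 -0.0046  0.0026] tilt v 0.1 u -0.3 548 0.0008
side tip [ 0.5308 -0.1123  0.1047  0.0325 -0.0126] tilt v -0.7 u 1.9 615 0.0009
side jaw [ 0.5334 -0.2078  0.0943  0.0213 -0.0385] tilt v -2.2 u 1.2 143 0.0014
side end [ 0.533  -0.0078  0.0971  0.0008 -0.0206] tilt v -1.2 u 0.0 828 0.0007
t 3.5 lane tcp [ 0.5326 -0.107 ] 0.2081 axes [[0.003, 0.932, 0.363], [1.0, -0.003, -0.001], [0.0, 0.363, -0.932]] F [ 0.2 -0.2 -2.2] gap 0.461 q [-0.1   0.26  0.03  1.48  0.34  1.17]
```

View pics/s3c.png

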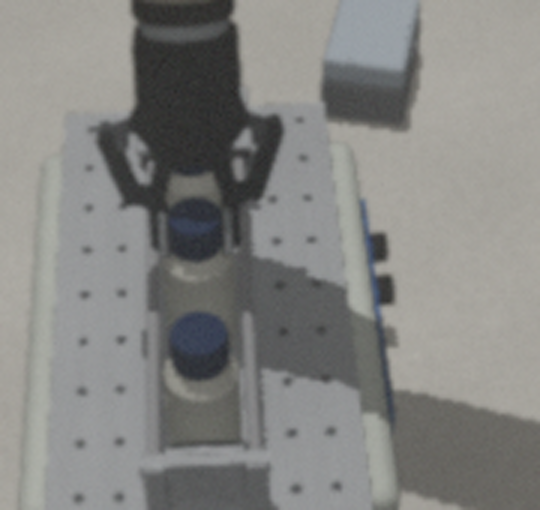

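View pics/w3.png

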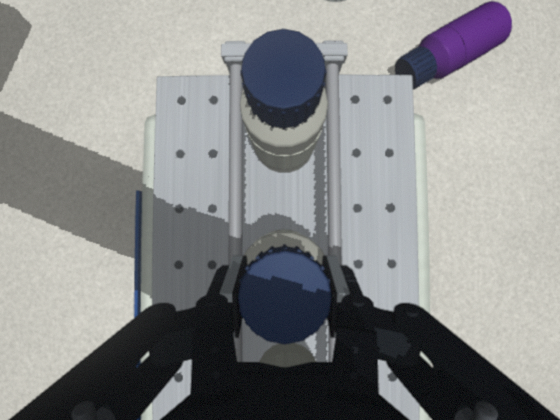

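The bottle hangs upright about 7.5 mm above the platform, with tilt near 0.3° in the scene fit. Its foot is at v≈-0.113, midway between the neighbours. I lower it now.

Emit:
carry_out(
  plan=[
    [[0.3,-0.0009,0,0.0023,0,0,0],[0.3,-0.0009,0,0.0023,0,0,0],[0.3,-0.0004,0,0.0009,0,0,0],[0.3,-0.0002,0,0.0005,0,0,0],[0.3,0,0,0,0,0,0]],
  ],
)

```text
t: 4.12
tcp_pos: [0.5411, 0.0466, 0.2023]
ee_rot: [[-0.258, 0.961, -0.1], [0.895, 0.277, 0.35], [0.364, 0.001, -0.931]]
contact_force: [-0.7, 0.1, -3.1]
finger_gap: 0.454
```

Emit:
carry_out(
  plan=[
    [[0.3,-0.0002,0,0.0005,0,0,0],[0.3,-0.0002,0,0.0005,0,0,0],[0.3,0,0,0,0,0,0]],
  ],
)

```text
t: 4.5
tcp_pos: [0.5412, 0.0463, 0.201]
ee_rot: [[-0.258, 0.961, -0.1], [0.895, 0.277, 0.35], [0.364, 0.001, -0.931]]
contact_force: [0.6, 0.3, -2.5]
finger_gap: 0.457
```

Emit:
carry_out(
  plan=[
    [[0.3,-0.0003,0,0.0007,0,0,0],[0.3,-0.0003,0,0.0007,0,0,0],[0.3,0,0,0,0,0,0]],
  ],
)

```text
t: 4.88
tcp_pos: [0.5412, 0.0464, 0.2]
ee_rot: [[-0.258, 0.961, -0.1], [0.895, 0.277, 0.35], [0.364, 0.001, -0.931]]
contact_force: [-1.5, 0.4, 1.4]
finger_gap: 0.458
```

Contact reached, with force up from -2.5 to +1.4 N. I release, then back out along the tool.

Emit:
carry_out(
  plan=[
    [[0.55,0,0,0,0,0,0],[0.75,0,0,0,0,0,0],[0.9,0,0,0,0,0,0],[0.9,0,0,0,0,0,0]],
  ],
)

```text
t: 5.38
tcp_pos: [0.5412, 0.0463, 0.1996]
ee_rot: [[-0.258, 0.961, -0.1], [0.895, 0.277, 0.35], [0.364, 0.001, -0.931]]
contact_force: [-0.4, -0.4, 0.9]
finger_gap: 0.899
```

Emit:
carry_out(
  plan=[
    [[0.9,0,0,-0.02,0,0,0],[0.9,0,0,-0.025,0,0,0],[0.9,0,0,-0.025,0,0,0],[0.9,0,0,-0.02,0,-5,0],[0.9,0,0,0,0,-5,0]],
  ],
)

```text
t: 6.0
tcp_pos: [0.5512, 0.0139, 0.2849]
ee_rot: [[-0.271, 0.961, -0.05], [0.943, 0.275, 0.187], [0.194, 0.003, -0.981]]
contact_force: [0.5, 0.8, -1.0]
finger_gap: 0.9
```

```bash
python3 - <<'E'
from look import *
report(); look('4',{'tip':[.532,-.112,.1,0,0],'jaw':[.532,-.2135,.1,0,0],'end':[.532,-.01,.1,0,0]}); cap('wrist','w4.png'); report()
E
```

```text
t 6.0 lane tcp [ 0.5334 -0.1393] 0.2849 axes [[0.001, 0.981, 0.194], [1.0, -0.002, 0.003], [0.003, 0.193, -0.981]] F [ 0.5  0.8 -1. ] gap 0.9 q [-0.07  0.23  0.2   1.6   0.18  1.21]
scene tip [ 0.5322 -0.1102  0.1004  0.0038 -0.0126] tilt v -0.7 u 0.2 344 0.0008
scene jaw [ 0.5361 -0.213   0.1002 -0.0064  0.0024] tilt v 0.1 u -0.4 654 0.0008
scene end [ 0.5328 -0.0107  0.1007  0.0011  0.0024] tilt v 0.1 u 0.1 365 0.0008
side tip [ 0.533  -0.1092  0.0958 -0.0056 -0.0192] tilt v -1.1 u -0.3 452 0.0008
side jaw [ 0.5353 -0.2109  0.097   0.0024 -0.0148] tilt v -0.8 u 0.1 507 0.0009
side end [ 0.5331 -0.008   0.097  -0.0009 -0.0162] tilt v -0.9 u -0.1 832 0.0008
t 6.15 lane tcp [ 0.5328 -0.1373] 0.2841 axes [[-0.002, 0.98, 0.198], [1.0, 0.001, 0.002], [0.002, 0.198, -0.98]] F [ 0.2 -0.4  0.7] gap 0.899 q [-0.07  0.23  0.19  1.6   0.19  1.21]
```

View pics/s4.png

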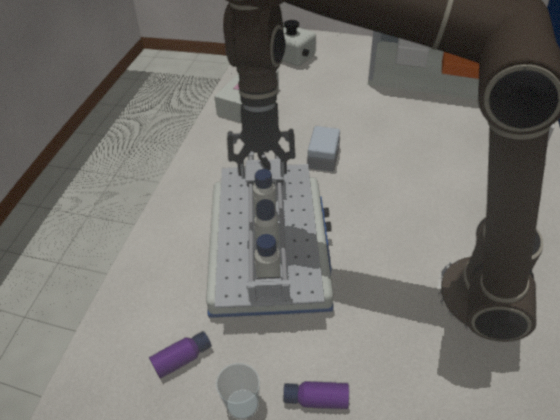

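View pics/w4.png

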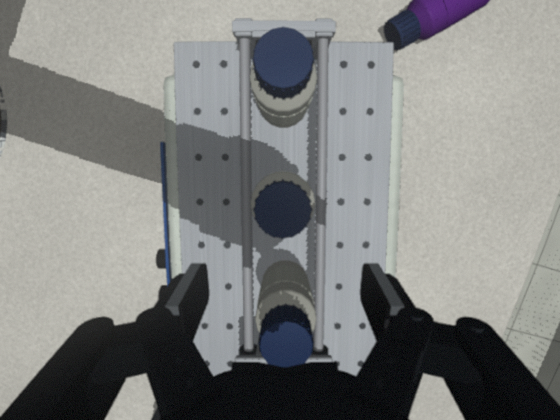

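```bash
python3 - <<'E'
from mv import *
a=np.radians(16.3); R=np.array([[np.cos(a),-np.sin(a)],[np.sin(a),np.cos(a)]])
h=RL.T@(R@np.array([.5331,-.3130])); print(h)
p,R0=cur(); p1,R1=pose(.5325,h[1]+.001,.194,20.7,0,-.061); print(p1); rows(p,R0,p1,R1,5,.5)
E
```

```text
[ 0.5342979  -0.31095074]
[ 0.59751634 -0.15033274  0.255     ]
[0.5, -0.035, -0.0001, -0.0011, 0.43, -2.25, -4.11]
[0.5, -0.0349, -0.0026, 0.0003, 0.43, -2.25, -4.11]
[0.5, -0.0346, -0.0051, 0.0016, 0.43, -2.25, -4.11]
[0.5, -0.0341, -0.0076, 0.003, 0.43, -2.25, -4.11]
[0.5, -0.0333, -0.0099, 0.0044, 0.43, -2.25, -4.11]
```

Emit:
carry_out(
  plan=[
    [[0.5,-0.035,-0.0001,-0.0011,0.43,-2.25,-4.1],[0.5,-0.0349,-0.0026,0.0003,0.43,-2.25,-4.1],[0.5,-0.0346,-0.0051,0.0016,0.43,-2.25,-4.1],[0.5,-0.0341,-0.0076,0.003,0.43,-2.25,-4.1],[0.5,-0.0333,-0.0099,0.0044,0.43,-2.25,-4.1]],
  ],
)

```text
t: 6.78
tcp_pos: [0.5974, -0.1527, 0.2531]
ee_rot: [[-0.599, 0.801, -0.003], [0.801, 0.599, 0.0], [0.002, -0.002, -1.0]]
contact_force: [0.0, -0.7, 0.4]
finger_gap: 0.5
```

Emit:
carry_out(
  plan=[
    [[0.5,0,0,0,0,0,0]],
  ],
)

```text
t: 6.9
tcp_pos: [0.597, -0.1529, 0.2526]
ee_rot: [[-0.595, 0.804, -0.004], [0.804, 0.595, 0.001], [0.003, -0.003, -1.0]]
contact_force: [-0.8, -0.5, -0.2]
finger_gap: 0.502
```

```bash
python3 - <<'E'
from look import *
report(); c=cap('wrist','w5.png'); c2=cap('scene','s5.png')
for n,c in (('wrist',c),('scene',c2)):
    L=lane(cloud(c)); px=c['pixels'].reshape(-1,3).astype(int)
    m=(L[:,2]>.200)&(L[:,2]<.211)&(np.abs(L[:,0]-.53)<.045)&(L[:,1]<-.255)&(L[:,1]>-.37)
    q=L[m]
    if len(q)>20: print(n,len(q),cv2.minAreaRect(q[:,:2].astype(np.float32)),np.median(q[:,2]))
E
```

```text
t 6.9 lane tcp [ 0.5313 -0.3123] 0.2526 axes [[-0.349, 0.937, 0.003], [0.937, 0.349, -0.003], [-0.003, 0.002, -1.0]] F [-0.8 -0.5 -0.2] gap 0.502 q [-0.25  0.31  0.24  1.5  -0.    0.68]
wrist 1807 ((0.5314009785652161, -0.31094294786453247), (0.013766818679869175, 0.0651853159070015), 19.932147979736328) 0.20665953790440764
scene 177 ((0.5348839163780212, -0.3122115433216095), (0.014362828806042671, 0.0652189627289772), 22.01604652404785) 0.20564877678575155
```

View pics/w5.png

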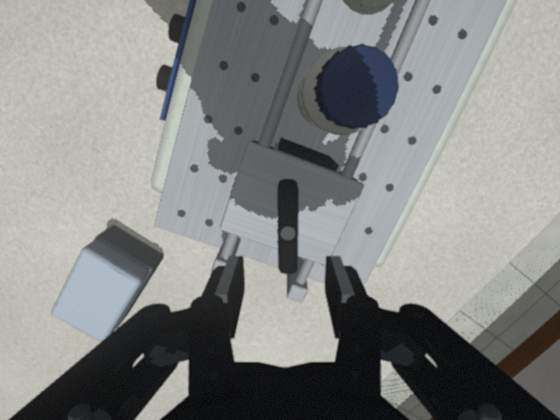

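View pics/s5.png

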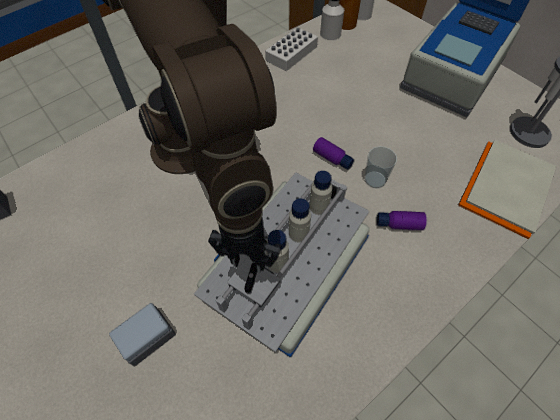

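The wrist view shows the T-handle at (288,227) lying along the tool's x axis and centred between the fingers. I descend onto it.

Emit:
carry_out(
  plan=[
    [[0.5,0.0005,0,0.02,0,0,0],[0.5,0.0005,0,0.02,0,0,0],[0.5,0,0,0.015,0,0,0],[0.5,0,0,0.012,0,0,0],[0.5,0,0,0.008,0,0,0]],
  ],
)

```text
t: 7.62
tcp_pos: [0.5968, -0.1503, 0.179]
ee_rot: [[-0.597, 0.802, -0.001], [0.802, 0.597, -0.001], [0.0, -0.001, -1.0]]
contact_force: [-0.2, 0.6, -0.7]
finger_gap: 0.501
```

Emit:
carry_out(
  plan=[
    [[0.1,0,0,0,0,0,0],[0.1,0,0,0,0,0,0],[0.1,0,0,0,0,0,0],[0.1,0,0,0,0,0,0]],
  ],
  squeeze=40,
)

```text
t: 8.12
tcp_pos: [0.5975, -0.1504, 0.18]
ee_rot: [[-0.597, 0.802, 0.001], [0.802, 0.597, -0.0], [-0.001, 0.0, -1.0]]
contact_force: [2.9, 3.1, -0.4]
finger_gap: 0.153
```

```bash
python3 - <<'E'
from mv import *
report(); p,R=cur()
p1=p+np.array([*(RL@np.array([0,.05])),0]); rows(p,R,p1,R,5,.1)
E
```

```text
t 8.125 lane tcp [ 0.5325 -0.31  ] 0.18 axes [[-0.352, 0.936, -0.001], [0.936, 0.352, 0.0], [0.001, -0.001, -1.0]] F [ 2.9  3.1 -0.4] gap 0.153 q [-0.25  0.3   0.07  1.34 -0.    0.68]
[0.1, 0.0094, 0.0035, -0.0, 0.0, 0.0, 0.0]
[0.1, 0.0094, 0.0035, -0.0, 0.0, 0.0, 0.0]
[0.1, 0.0094, 0.0035, -0.0, 0.0, 0.0, 0.0]
[0.1, 0.0094, 0.0035, -0.0, 0.0, 0.0, 0.0]
[0.1, 0.0094, 0.0035, -0.0, 0.0, 0.0, 0.0]
```

Emit:
carry_out(
  plan=[
    [[0.1,0.0047,0.0018,0,0,0,0],[0.1,0.0047,0.0018,0,0,0,0],[0.1,0.0047,0.0018,0,0,0,0],[0.1,0.0047,0.0018,0,0,0,0],[0.1,0.0047,0.0018,0,0,0,0]],
  ],
)

```text
t: 8.75
tcp_pos: [0.5907, -0.1267, 0.18]
ee_rot: [[-0.597, 0.802, 0.001], [0.802, 0.597, -0.002], [-0.002, -0.001, -1.0]]
contact_force: [4.8, -2.1, -0.4]
finger_gap: 0.152
```

Emit:
carry_out(
  plan=[
    [[0.1,0.0047,0.0018,0,0,0,0],[0.1,0.0047,0.0018,0,0,0,0],[0.1,0.0047,0.0018,0,0,0,0],[0.1,0.0047,0.0018,0,0,0,0],[0.1,0.0047,0.0018,0,0,0,0]],
  ],
)

```text
t: 9.38
tcp_pos: [0.5837, -0.1025, 0.18]
ee_rot: [[-0.597, 0.802, 0.001], [0.802, 0.597, -0.002], [-0.002, -0.001, -1.0]]
contact_force: [4.7, -2.2, 0.2]
finger_gap: 0.153
```

```bash
python3 - <<'E'
from look import *
report(); look('6',{'tip':[.532,-.112,.1,0,0],'jaw':[.532,-.197,.1,0,0],'end':[.532,-.01,.1,0,0]}); cap('wrist','w6.png')
E
```

```text
t 9.375 lane tcp [ 0.5324 -0.2601] 0.18 axes [[-0.351, 0.936, -0.002], [0.936, 0.351, -0.001], [-0.0, -0.002, -1.0]] F [ 4.7 -2.2  0.2] gap 0.153 q [-0.17  0.26  0.01  1.32 -0.    0.76]
scene tip [ 0.5333 -0.1119  0.1003 -0.0041  0.0016] tilt v 0.1 u -0.2 616 0.0008
scene jaw [ 0.5341 -0.1817  0.1006  0.0068 -0.016 ] tilt v -0.9 u 0.4 244 0.0007
scene end [ 5.338e-01 -1.030e-02  1.003e-01 -6.600e-03  4.000e-04] tilt v 0.0 u -0.4 616 0.0008
side tip [ 0.5329 -0.1093  0.097  -0.0017 -0.0196] tilt v -1.1 u -0.1 643 0.0008
side jaw [ 0.5295 -0.2307  0.1202  0.0759  0.5743] tilt v 29.9 u 4.3 165 0.0024
side end [ 0.5331 -0.0078  0.097  -0.0011 -0.0191] tilt v -1.1 u -0.1 820 0.0008
```

View pics/w6.png

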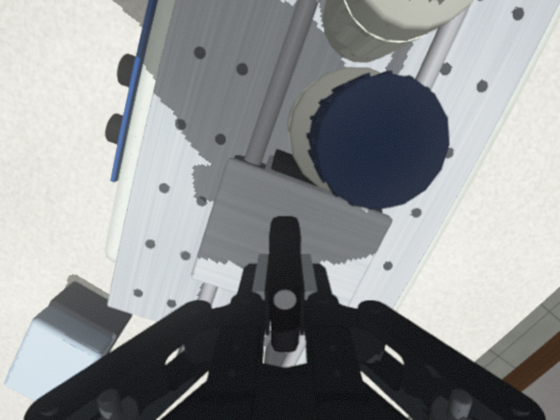

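Emit:
carry_out(
  plan=[
    [[0.1,0.0047,0.0018,0,0,0,0],[0.1,0.0047,0.0018,0,0,0,0],[0.1,0.0047,0.0018,0,0,0,0],[0.1,0.0047,0.0018,0,0,0,0],[0.1,0.0047,0.0018,0,0,0,0]],
  ],
)

```text
t: 10.15
tcp_pos: [0.5767, -0.0783, 0.18]
ee_rot: [[-0.597, 0.803, 0.0], [0.803, 0.597, -0.002], [-0.002, -0.001, -1.0]]
contact_force: [4.9, -4.4, 2.9]
finger_gap: 0.158
```

Emit:
carry_out(
  plan=[
    [[0.1,0.0047,0.0018,0,0,0,0],[0.1,0.0047,0.0018,0,0,0,0],[0.1,0.0047,0.0018,0,0,0,0],[0.1,0.0047,0.0018,0,0,0,0],[0.1,0.0047,0.0018,0,0,0,0]],
  ],
)

```text
t: 10.78
tcp_pos: [0.5697, -0.0541, 0.18]
ee_rot: [[-0.597, 0.803, -0.0], [0.803, 0.597, -0.002], [-0.002, -0.001, -1.0]]
contact_force: [3.5, -3.2, 3.4]
finger_gap: 0.158
```

```bash
python3 - <<'E'
from look import *
report(); look('7',{'tip':[.532,-.078,.1,0,0],'jaw':[.532,-.132,.1,0,0],'end':[.532,-.01,.1,0,0]})
E
```

```text
t 10.775 lane tcp [ 0.5324 -0.2098] 0.18 axes [[-0.351, 0.936, -0.002], [0.936, 0.351, -0.001], [-0.001, -0.002, -1.0]] F [ 3.5 -3.2  3.4] gap 0.158 q [-0.09  0.22 -0.04  1.31 -0.    0.84]
scene tip [ 0.5464 -0.0595  0.1034 -0.1279 -0.176 ] tilt v -10.0 u -7.3 453 0.0015
scene jaw [ 0.5329 -0.118   0.1009  0.0662  0.0103] tilt v 0.6 u 3.8 282 0.0017
scene end [ 0.5338 -0.0102  0.1003 -0.0075 -0.0013] tilt v -0.1 u -0.4 546 0.0009
side tip [ 0.5318 -0.0772  0.0973  0.0012 -0.0106] tilt v -0.6 u 0.1 419 0.0009
side jaw [ 0.5271 -0.149   0.0984  0.0983  0.2085] tilt v 11.8 u 5.6 118 0.0013
side end [ 0.5329 -0.0078  0.0973  0.0027 -0.0202] tilt v -1.2 u 0.2 823 0.0008
```

View pics/s7.png

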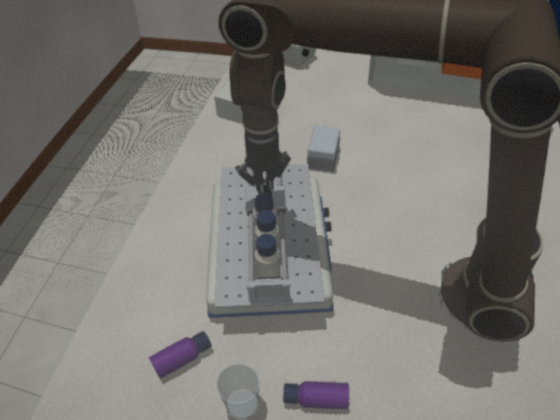

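```bash
python3 - <<'E'
from look import *
cap('wrist','w7.png'); c=dict(np.load('/tmp/scene.npz'))
s=c['pixels'][130:300,200:380,::-1]; cv2.imwrite('pics/s7c.png',cv2.resize(s,None,fx=3,fy=3,interpolation=2))
E
```

```text
(no output)
```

View pics/w7.png

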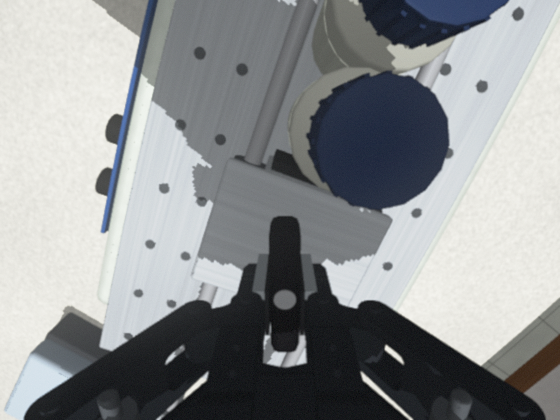

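View pics/s7c.png

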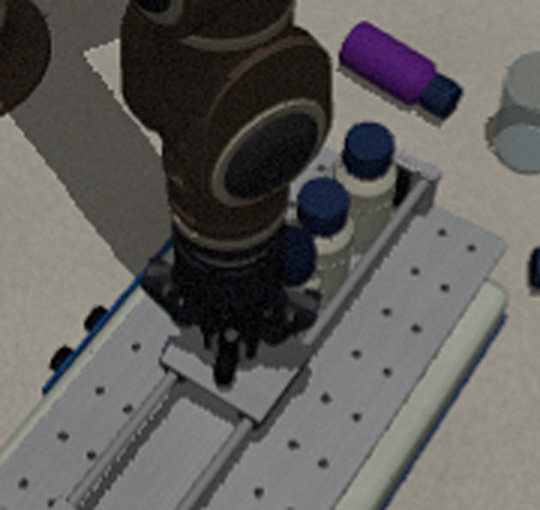

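The row moves up cleanly and all three bottles are upright, with about 15 mm left. I continue slowly and watch the force along the lane.

Emit:
carry_out(
  plan=[
    [[0.1,0.0028,0.0011,0,0,0,0],[0.1,0.0028,0.0011,0,0,0,0],[0.1,0.0028,0.0011,0,0,0,0],[0.1,0.0028,0.0011,0,0,0,0]],
  ],
)

```text
t: 11.42
tcp_pos: [0.5664, -0.0427, 0.18]
ee_rot: [[-0.596, 0.803, -0.0], [0.803, 0.596, -0.002], [-0.002, -0.002, -1.0]]
contact_force: [1.9, -5.2, 4.4]
finger_gap: 0.156
```

Emit:
carry_out(
  plan=[
    [[0.1,0.0019,0.0007,0,0,0,0],[0.1,0.0019,0.0007,0,0,0,0],[0.1,0.0019,0.0007,0,0,0,0]],
  ],
)

```text
t: 11.8
tcp_pos: [0.5648, -0.0372, 0.18]
ee_rot: [[-0.596, 0.803, -0.0], [0.803, 0.596, -0.003], [-0.002, -0.002, -1.0]]
contact_force: [2.7, -5.1, 5.0]
finger_gap: 0.154
```

```bash
python3 - <<'E'
from look import *
report(); print('lane F',RL.T@sensors.state()['contact_force'][:2])
E
```

```text
t 11.8 lane tcp [ 0.5324 -0.1922] 0.18 axes [[-0.351, 0.936, -0.002], [0.936, 0.351, -0.002], [-0.001, -0.003, -1.0]] F [ 2.7 -5.1  5. ] gap 0.154 q [-0.06  0.21 -0.05  1.31 -0.    0.87]
lane F [ 1.20627407 -5.69522321]
```

Emit:
carry_out(
  plan=[
    [[0.1,0.0014,0.0005,0,0,0,0],[0.1,0.0014,0.0005,0,0,0,0]],
  ],
)

```text
t: 12.05
tcp_pos: [0.564, -0.0343, 0.1799]
ee_rot: [[-0.596, 0.803, -0.0], [0.803, 0.596, -0.003], [-0.002, -0.002, -1.0]]
contact_force: [3.1, -3.8, 5.2]
finger_gap: 0.154
```

Emit:
carry_out(
  plan=[
    [[0.1,0.0014,0.0005,0,0,0,0],[0.1,0,0,0,0,0,0]],
  ],
)

```text
t: 12.3
tcp_pos: [0.5635, -0.0327, 0.1799]
ee_rot: [[-0.596, 0.803, -0.0], [0.803, 0.596, -0.002], [-0.002, -0.002, -1.0]]
contact_force: [2.3, -4.4, 4.9]
finger_gap: 0.157
```

```bash
python3 - <<'E'
from look import *
report(); look('8',{'tip':[.532,-.062,.1,0,0],'end':[.532,-.008,.1,0,0]})
c=dict(np.load('/tmp/side.npz')); s=c['pixels'][150:310,200:340,::-1]; cv2.imwrite('pics/s8c.png',cv2.resize(s,None,fx=3.7,fy=3.7,interpolation=2))
E
```

```text
t 12.3 lane tcp [ 0.5324 -0.1875] 0.1799 axes [[-0.351, 0.936, -0.002], [0.936, 0.351, -0.002], [-0.001, -0.002, -1.0]] F [ 2.3 -4.4  4.9] gap 0.157 q [-0.06  0.2  -0.06  1.31 -0.    0.87]
scene tip [ 0.5401 -0.0466  0.1015 -0.0736 -0.0847] tilt v -4.8 u -4.2 485 0.0013
scene end [ 0.5336 -0.0031  0.1004 -0.0101 -0.0008] tilt v -0.0 u -0.6 458 0.0008
side tip [ 0.5312 -0.0554  0.0973  0.0015 -0.0006] tilt v -0.0 u 0.1 353 0.0008
side end [ 5.328e-01  3.000e-04  9.710e-02 -1.000e-04 -2.760e-02] tilt v -1.6 u -0.0 777 0.0008
```

View pics/s8c.png

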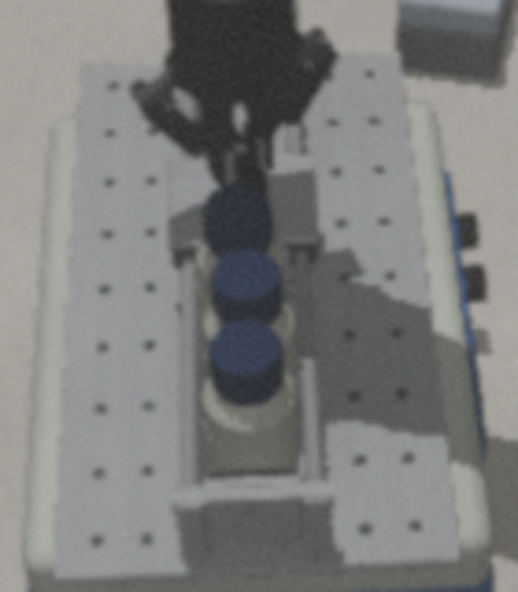

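The row is closed up and the end bottle is now sliding too (-0.0105 to -0.003), but it is not yet at the plate. I push on in small steps.

Emit:
carry_out(
  plan=[
    [[0.1,0.0014,0.0005,0,0,0,0],[0.1,0.0014,0.0005,0,0,0,0]],
  ],
)

```text
t: 12.65
tcp_pos: [0.5629, -0.0304, 0.18]
ee_rot: [[-0.596, 0.803, 0.0], [0.803, 0.596, -0.004], [-0.003, -0.002, -1.0]]
contact_force: [5.2, -8.6, 4.0]
finger_gap: 0.154
```

Emit:
carry_out(
  plan=[
    [[0.1,0.0014,0.0005,0,0,0,0],[0.1,0.0014,0.0005,0,0,0,0]],
  ],
)

```text
t: 12.9
tcp_pos: [0.5628, -0.0302, 0.18]
ee_rot: [[-0.595, 0.804, 0.002], [0.804, 0.595, -0.01], [-0.009, -0.004, -1.0]]
contact_force: [8.3, -18.6, 3.1]
finger_gap: 0.153
```

The row hit the end at v=-0.185, with the lane force up to about 20 N. I ease it slightly and turn the handle clockwise, which is +z in the tool frame.

Emit:
carry_out(
  plan=[
    [[0.1,-0.0014,-0.0005,0,0,0,0],[0.1,0,0,0,0,0,8],[0.1,0,0,0,0,0,8],[0.1,0,0,0,0,0,8],[0.1,0,0,0,0,0,8]],
  ],
)

```text
t: 13.52
tcp_pos: [0.5631, -0.0302, 0.18]
ee_rot: [[-0.075, 0.997, 0.001], [0.997, 0.075, -0.006], [-0.006, 0.001, -1.0]]
contact_force: [6.2, -10.3, 3.1]
finger_gap: 0.155
```

```bash
python3 - <<'E'
from look import *
report(); print('lane F',RL.T@sensors.state()['contact_force'][:2],sensors.state()['torque'])
cap('wrist','w9.png')
E
```

```text
t 13.525 lane tcp [ 0.5327 -0.185 ] 0.18 axes [[0.204, 0.979, -0.006], [0.979, -0.204, 0.001], [-0.0, -0.006, -1.0]] F [  6.2 -10.3   3.1] gap 0.155 q [-0.05  0.2  -0.06  1.31 -0.01  1.45]
lane F [  3.11573243 -11.5974091 ] [-1.96612189 -1.18858709  0.11649119]
```

View pics/w9.png

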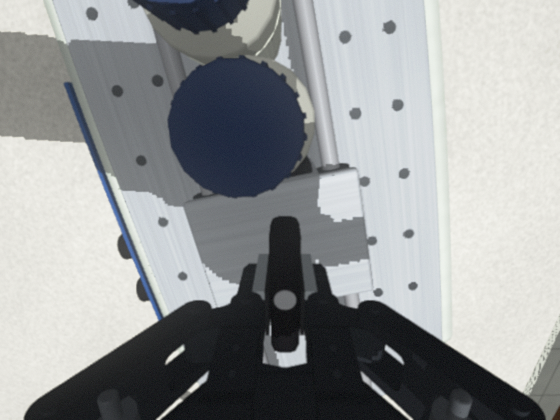

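The handle turns with the gripper and now lies about 12° past the lane axis. Roughly 28° remain to the stop.

Emit:
carry_out(
  plan=[
    [[0.1,0,0,0,0,0,8],[0.1,0,0,0,0,0,8],[0.1,0,0,0,0,0,7],[0.1,0,0,0,0,0,4],[0.1,0,0,0,0,0,3]],
  ],
)

```text
t: 14.2
tcp_pos: [0.5633, -0.0301, 0.1801]
ee_rot: [[0.431, 0.903, 0.002], [0.903, -0.431, -0.006], [-0.005, 0.004, -1.0]]
contact_force: [6.4, -10.9, 3.9]
finger_gap: 0.155
```

```bash
python3 - <<'E'
from look import *
report(); print('lane F',RL.T@sensors.state()['contact_force'][:2],sensors.state()['torque'])
_,R=cur(); x=R.as_matrix()[:,0]; l=RL.T@x[:2]; print('bar deg ccw from v',np.degrees(np.arctan2(-l[0],l[1])))
E
```

```text
t 14.2 lane tcp [ 0.5329 -0.185 ] 0.1801 axes [[0.664, 0.748, -0.005], [0.748, -0.664, 0.004], [-0.0, -0.006, -1.0]] F [  6.4 -10.9   3.9] gap 0.155 q [-0.05  0.2  -0.06  1.31 -0.01  1.97]
lane F [  3.14979621 -12.22698176] [-1.99346924 -1.23095795  0.73264139]
bar deg ccw from v -41.58810702198607
```

Torque about the vertical rose from 0.12 to 0.73 N m at 41.6° past the lane axis, so the handle is at its stop. I unload, open and rise.

Emit:
carry_out(
  plan=[
    [[0.1,-0.0015,0.0013,0,0,0,-1.5],[0.1,0,0,0,0,0,0],[0.3,0,0,0,0,0,0],[0.5,0,0,0,0,0,0],[0.5,0,0,0,0,0,0]],
  ],
)

```text
t: 14.82
tcp_pos: [0.5619, -0.0294, 0.1789]
ee_rot: [[0.404, 0.915, -0.003], [0.915, -0.404, -0.0], [-0.002, -0.002, -1.0]]
contact_force: [0.3, -0.9, 0.1]
finger_gap: 0.5
```

Emit:
carry_out(
  plan=[
    [[0.5,0,0,-0.02,0,0,0],[0.5,0,0,-0.03,0,0,0],[0.5,0,0,-0.04,0,0,0],[0.5,0,0,-0.05,0,0,0],[0.5,0,0,-0.03,0,0,0]],
  ],
)

```text
t: 15.45
tcp_pos: [0.5627, -0.0293, 0.3518]
ee_rot: [[0.404, 0.915, 0.001], [0.915, -0.404, -0.001], [-0.0, 0.001, -1.0]]
contact_force: [0.3, 0.5, -0.0]
finger_gap: 0.499
```

Emit:
carry_out(
  plan=[
    [[0.5,-0.05,0.02,0,0,0,0],[0.5,-0.05,0.02,0,0,0,0],[0.5,-0.03,0.01,0,0,0,0],[0.5,0,0,0,0,0,0],[0.5,0,0,0,0,0,0]],
  ],
)

```text
t: 16.08
tcp_pos: [0.5559, -0.1681, 0.3494]
ee_rot: [[0.404, 0.915, -0.001], [0.915, -0.404, -0.0], [-0.001, -0.001, -1.0]]
contact_force: [0.6, -0.6, 0.7]
finger_gap: 0.499
```

```bash
python3 - <<'E'
from look import *
report(); look('10',{'tip':[.532,-.0545,.1,0,0],'end':[.532,-.0005,.1,0,0],'jaw':[.532,-.1085,.1,0,0]})
cap('wrist','w10.png')
for n in('scene','side','wrist'):
    c=dict(np.load('/tmp/'+n+'.npz')); L=lane(cloud(c))
    m=(L[:,2]>.198)&(L[:,2]<.211)&(np.abs(L[:,0]-.53)<.045)&(L[:,1]<-.13)&(L[:,1]>-.24)
    q=L[m]
    if len(q)>20: print(n,len(q),cv2.minAreaRect(q[:,:2].astype(np.float32)))
c=dict(np.load('/tmp/scene.npz'));s=c['pixels'][130:300,200:380,::-1]; cv2.imwrite('pics/s10c.png',cv2.resize(s,None,fx=3,fy=3,interpolation=2))
E
```

```text
t 16.075 lane tcp [ 0.4876 -0.3155] 0.3494 axes [[0.642, 0.767, -0.001], [0.767, -0.642, -0.001], [-0.001, 0.0, -1.0]] F [ 0.6 -0.6  0.7] gap 0.499 q [-0.29  0.28  0.41  1.7  -0.    1.69]
scene tip [ 0.5341 -0.0471  0.1008 -0.0429 -0.063 ] tilt v -3.6 u -2.5 408 0.0011
scene end [ 0.5309 -0.0017  0.1006  0.0062  0.0091] tilt v 0.5 u 0.4 376 0.0008
scene jaw [ 0.535  -0.1078  0.1004 -0.0081 -0.0037] tilt v -0.2 u -0.5 464 0.0007
side tip [ 0.5289 -0.0533  0.0972  0.0083 -0.0039] tilt v -0.2 u 0.5 350 0.0009
side end [ 0.5318  0.0029  0.0972  0.0007 -0.0305] tilt v -1.7 u 0.0 755 0.0008
side jaw [ 0.534  -0.1058  0.0972  0.0014 -0.0153] tilt v -0.9 u 0.1 326 0.0008
scene 181 ((0.5368310809135437, -0.17514854669570923), (0.08604706823825836, 0.035370513796806335), 73.80159759521484)
side 131 ((0.5321464538574219, -0.18310512602329254), (0.06693583726882935, 0.01637570932507515), 52.73086166381836)
wrist 1396 ((0.5339276790618896, -0.17476233839988708), (0.08646512031555176, 0.04041769355535507), 78.98338317871094)
```

View pics/s10c.png

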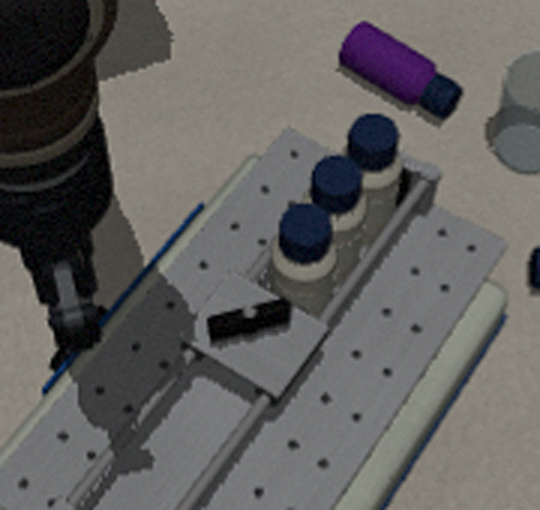

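View pics/w10.png

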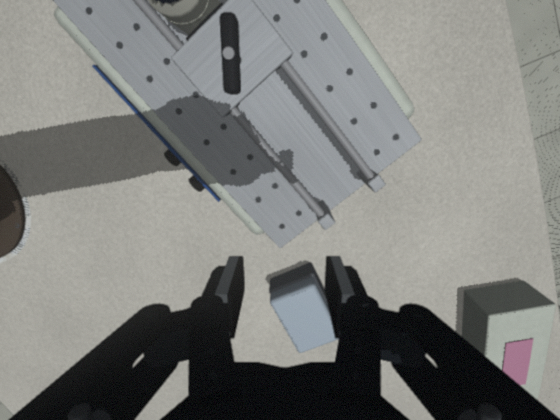

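```bash
python3 - <<'E'
from look import *
for n in('scene','side','wrist'):
    c=dict(np.load('/tmp/'+n+'.npz')); L=lane(cloud(c)); px=c['pixels'].reshape(-1,3).astype(int)
    m=(L[:,2]>.196)&(L[:,2]<.211)&(np.abs(L[:,0]-.53)<.045)&(L[:,1]<-.14)&(L[:,1]>-.24)&(px.max(1)<60)&(px[:,2]<px[:,0]+12)
    q=L[m][:,:2]
    if len(q)>20:
        q0=q-np.median(q,0); d=np.linalg.svd(q0-q0.mean(0))[2][0]; d*=np.sign(d[1]); print(n,len(q),np.median(q,0),'knob',.65+np.arctan2(d[0],d[1]))
    t=(L[:,2]>.228)&(L[:,2]<.238)&(np.abs(L[:,0]-.532)<.03)&(px[:,2]>px[:,0]+8)
    for v0 in(-.107,-.053,0.0):
        q=L[t&(np.abs(L[:,1]-v0)<.026)]
        if len(q)>20:print('  cap',v0,np.array(cv2.minEnclosingCircle(q[:,:2].astype(np.float32))[0]).round(4),len(q))
    m=(L[:,2]>.163)&(L[:,2]<.172)&(np.abs(L[:,0]-.53)<.05)&(L[:,1]<-.12)&(L[:,1]>-.24); q=L[m]
    if len(q)>20: print('  jaw plate',np.percentile(q[:,1],[1,99]))
E
```

```text
scene 178 [ 0.53692607 -0.18872064] knob 1.3445989104312122
  cap -0.107 [ 0.5348 -0.1102] 202
  cap -0.053 [ 0.5303 -0.0561] 197
  cap 0.0 [ 0.5327 -0.0011] 179
  jaw plate [-0.21800985 -0.12904145]
side 83 [ 0.53411823 -0.17507099] knob 1.3483315237553652
  cap -0.107 [ 0.5329 -0.1054] 189
  cap -0.053 [ 0.5289 -0.0527] 209
  cap 0.0 [0.5326 0.0017] 235
  jaw plate [-0.21346363 -0.13875138]
wrist 1089 [ 0.53402535 -0.18864455] knob 1.3430039861501377
  jaw plate [-0.21873166 -0.1343945 ]
```

The knob reads about 1.345 rad, the cap spacings are 53 to 55 mm, the bottles are upright, and the gripper is clear. I hand in.

```bash
python3 -c "
from station import job; print(job.hand_in())"
```

```text
the job is handed in; nothing more can be done
None
```

I stood the tipped bottle upright between its neighbours and let go. Then I slid the jaw up by its T-handle until the row stopped firmly against the end plate, and turned the handle clockwise to its stop. I handed the job in at about 16 s; it reports no verdict.

**Last checks:**
- **Handle:** it measured about 1.345 rad in all three cameras (the stop is at 1.35).
- **Row:** cap spacings were about 53 to 55 mm (bottle diameter 54 mm). The middle bottle was within about 4 mm of the lane's centre line.
- **Jaw:** the value was not read directly. The jaw travelled about 125 mm and stopped firmly with roughly 20 N along the lane, so I take it to be at the full 0.138 m.
- **Clearance:** the gripper was clear of everything, and the tip box and beaker were not touched.

**Disagreements:**
- **Middle bottle's tilt:** the scene-camera fit gave about 4°, while the side camera gave about 0.5°. I put the scene value down to the neighbouring bottle partly hiding it, since the cap spacing and the picture both show it standing straight.
- **End bottle's tilt:** the side camera gave 1.7° against the scene camera's 0.6°.

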